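# Open the tall bearing tin

## Robot

A 7-joint arm with a two-finger parallel gripper is mounted at the origin on the work surface. World frame = base frame: x ahead of the robot, y to its left, z up, the work surface at z = 0. Lengths are in m, angles in rad, forces in N, time in s.
With the tool pointing down it reaches from about 0.4 to 0.875 m from the base axis. Payload 6.5 kg.
Tool frame: the origin (TCP) lies midway between the tips of the shut fingers; the grasp point (between the pads) lies 19 mm behind it; z points along the fingers, y is the direction in which the jaws open and shut (so a half turn about z gives the same grasp; the last joint's range is limited). The gripper opens to 85 mm and grips with 20 to 120 N. Pads are 22 mm wide; open, the fingers measure 114 mm over their backs; the gripper's body (76 mm by 85 mm) begins 54 mm behind the grasp point. The pads swing forward as they close: fully open they stand 13 mm farther back than shut.
Start: joints at [-1.358, 0.536, -0.004, 1.538, 0.003, 1.067, -0.071], TCP at [0.179, 0.625, 0.231] pointing down, gripper open.
Joint ranges: [-2.7, 2.7], [-0.37, 2.16], [-1.27, 1.26], [0.24, 2.4], [-1.31, 4.45], [0.19, 1.91], [-2.76, 2.76]. Speed limits (rad/s): [2.39, 2.39, 3.14, 3.14, 3.14, 3.14, 3.14].

## Interface

Orientations are given as a 3x3 rotation matrix whose columns are the frame's x, y, z axes.
In Python, from rig import arm gives the robot as it stands. The module is installed in compiled form; this text tells all that it offers.
- The arm moves only by the shell command python3 -m creep 'ROWS' [FORCE]. ROWS is JSON, a list that holds one entry, the list of rows, each a list of 7 numbers: the shift along the tool's x, y, z in m, then the turn, a rotation vector about the tool's x, y, z in rad, then the closure in counts, from 0 (fully open) to 255 (shut). In form: [[[tx, ty, tz, wx, wy, wz, fingers], ...]]. A call has 1 to 10 rows; each row is the pose to reach, as a shift and turn from the pose commanded when the call began, along the tool's axes at that moment; what a row does not reach only later rows make up. A row lasts 1/8 s, in which the tool goes at most 62.5 mm and 10.7 degrees, less where a joint would pass 70% of its speed; a pose out of reach is approached as far as the arm can. A call with a gripper value outside its range is refused whole. The fingers move at their own pace and stop on an object; FORCE is the grip in N (left out, the last holds). Time passes only in rows, so rows that repeat a pose let the fingers close. It gives the time, the measured TCP pose, the force and the opening at its end, in the units of the state.
- arm.get_obs(): the state, without advancing time (a new reading comes with each control period).
- arm.snapshot(name): name is "scene" or "top"; returns a dict with "color" (480x640x3 uint8, blue, green, red), "K" (3x3 intrinsics, pixels), "rvec" (rotation vector, rad) and "tvec" (3), from world to camera coordinates, as OpenCV has them. Camera axes: x right, y down, z forward; pixel columns grow to the right and rows downward; lengths in m; the calibration is good to about 2 mm. A picture is of the moment at which its call begins. There is no depth.
- arm.finish_job(): hands the job in, once; it reports no verdict.
Trained networks look in the newest picture that a camera, given by its name, has taken for a name from the list of things; names that differ only in an ending like _2 or _b are one class to them, and where a whole thing is asked for, a point or a joint stands for the part that bears it (a point fixed in the world has none). Each returns a list of dicts, best first, with "confidence" (0 to 1); they miss things now and then, are a little off and sometimes report something else, mostly with a low value. They report only what shows in the picture. A call takes as long as a camera call. They do not tell look-alikes from the thing itself.
- arm.recognise(camera, query): "point" ([x, y, z] in m, in the coordinates of the camera as it stood for that picture, good to about 4 mm: the middle of the surface that is visible of it).
- arm.place_of(camera, query): "point" ([x, y, z] in m, in the coordinates of the camera as it stood for that picture, good to about 4 mm: a listed point, or the origin of a listed thing).
The state is a dict: "clock": time; "joint_pos": joint angles; "joint_velocities": joint speeds; "joint_torque": joint torques, N m; "eef_pos": TCP position; "tcp_rot": TCP orientation; "force": force on the tool from outside, world axes, zero at the start; "torque": the same for the moment, N m; "gripper_width": opening from 0.0 (shut) to 1.0 (fully open).
Only numpy, scipy, OpenCV 4.12 (cv2) and the standard library are available. Lean on these libraries where they do the work, as an engineer would, in place of code of your own. Each camera call takes 0.05 s, during which the arm holds its last target. There are 200 camera calls.

## Task

I need bearing balls from the taller of the two knobbed metal tins on the bench. Lift its lid off by the knob and set it down, not drop it, flat and knob up inside the shallow steel parts tray. Leave the tall tin standing where it is and the shorter tin shut and in its place.

Things in the scene. Friction and masses are not known exactly. Their poses are not given: they have to be found in the camera images.
- tall_lid_knob (a point): Centre of the black upright knob (20 mm dia, 30 mm high) on the TALL tin's loose metal lid, 139 mm above the bench on the tin. Flange below the knob: 76 mm dia, 4 mm thick, its top 15 mm below this point. Under it a plug, 60 mm dia, sits 6 mm deep in the tin with 3 mm play; its underside, the lid's lowest face, is 25 mm below this point. Only weight (0.1 kg) holds it. z up.
- tall_tin: The taller tin: plain round open-topped metal tin 72 mm in diameter and 120 mm high, loose on the bench, about 0.6 kg, with steel balls inside. Origin at the centre of its underside, z up.
- tray_in (a point): Shallow open parts tray of plain steel, fixed to the bench and empty: 180 mm (x) by 150 mm (y) outside, 18 mm high, walls and floor 4 mm thick. The point is the centre of its inner floor, 4 mm above the bench; the rim is 14 mm above this point; z up. A lid lying in it has its knob's centre 25 mm above this point.
- short_lid_knob (a point): Knob of the SHORT tin's lid (an identical lid, on a tin of the same diameter but 60 mm high); the point is the knob's centre, 79 mm above the bench. This lid stays on its tin.
There are look-alikes about, which are no part of the job. What is shaped like the part that bears tall_lid_knob but blue or purple is not meant. Leave any orange look-alike of the tall_tin alone.

How it is judged:
By the outcome, as a careful person would: the job done as asked, in the order asked, and still so for the second after the job is handed in, with the robot touching nothing.
It also fails if it takes over 35 s, if anything falls off the work surface, if the arm or the gripper's body presses on something with over 40 N, if the wrist force passes 120 N, or if a joint passes its speed limit or range.

## Working session

There is one attempt and no reset: what is moved stays moved. The work goes in short steps, Python scripts to look and compute and a shell command to move; the robot and the scene stay as the last step left them, time stands still between calls to the robot, and variables do not carry over. Pictures are saved under pics/ and viewed, about 8 in all and at most 12, crops included, and the job is handed in when it is done.

```bash
mkdir -p pics
cat > h.py <<'E'
from rig import arm
import numpy as np, cv2
def snap(n,save=None):
    s=arm.snapshot(n)
    if save: cv2.imwrite('pics/'+save,s['color'])
    return s
def w(s,p):
    R=cv2.Rodrigues(np.array(s['rvec'],float))[0]
    return R.T@(np.array(p,float).ravel()-np.array(s['tvec'],float).ravel())
def px(s,p):
    return cv2.projectPoints(np.array([p],float),np.array(s['rvec'],float),np.array(s['tvec'],float),np.array(s['K'],float),None)[0].ravel()
def ray(s,u,v):
    R=cv2.Rodrigues(np.array(s['rvec'],float))[0]
    d=R.T@np.linalg.inv(s['K'])@np.array([u,v,1.]); return -R.T@np.array(s['tvec'],float).ravel(),d/np.linalg.norm(d)
def tri(rays):
    A=sum(np.eye(3)-np.outer(d,d) for c,d in rays); b=sum((np.eye(3)-np.outer(d,d))@c for c,d in rays)
    return np.linalg.solve(A,b)
E
python3 - <<'E'
from h import *
np.set_printoptions(precision=3,suppress=True)
for c in('scene','top'):
    s=snap(c,c+'1.png'); print(c,'cam',w(s,[0,0,0]))
    for q in('tall_lid_knob','tall_tin','tray_in','short_lid_knob'):
        for r in arm.place_of(c,q):
            p=w(s,r['point']); print(q,round(r['confidence'],2),p,px(s,p).round())
o=arm.get_obs();print(o['clock'],o['eef_pos'],o['tcp_rot'],o['force'],o['gripper_width'])
E
```

```text
scene cam [ 1.078 -0.083  0.483]
tall_lid_knob 0.96 [0.55  0.107 0.022] [383. 264.]
tall_lid_knob 0.92 [ 0.566 -0.014  0.138] [310. 216.]
tall_lid_knob 0.79 [0.679 0.001 0.025] [333. 330.]
tall_tin 0.61 [ 0.562 -0.016  0.004] [309. 285.]
tray_in 0.7 [ 0.564 -0.231  0.004] [169. 300.]
short_lid_knob 0.79 [0.511 0.227 0.08 ] [451. 215.]
top cam [0.473 0.    0.872]
tall_lid_knob 0.86 [ 0.563 -0.013  0.138] [328. 226.]
tall_lid_knob 0.76 [0.553 0.109 0.024] [265. 240.]
tall_lid_knob 0.65 [ 0.681 -0.002  0.03 ] [321. 173.]
tall_tin 0.64 [ 0.427 -0.005 -0.005] [325. 303.]
tall_tin 0.55 [ 0.567 -0.009  0.001] [325. 233.]
tray_in 0.74 [ 0.566 -0.227  0.006] [436. 231.]
short_lid_knob 0.94 [0.512 0.232 0.076] [194. 261.]
short_lid_knob 0.41 [ 0.567 -0.012  0.137] [328. 224.]
0.5 [0.179 0.625 0.231] [[-0.961  0.275  0.   ]
 [ 0.275  0.961 -0.   ]
 [-0.    -0.    -1.   ]] [ 0.533 -0.692 -0.118] 0.9971463303098449
```

View pics/scene1.png

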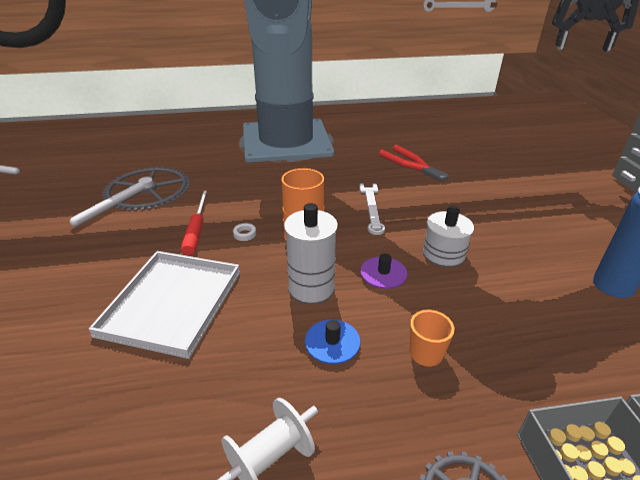

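View pics/top1.png

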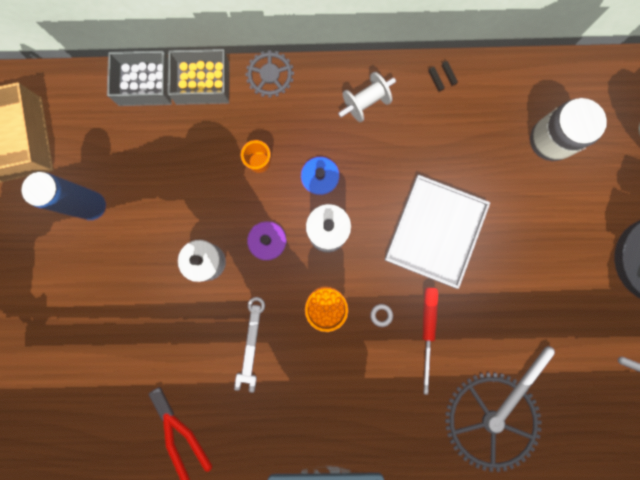

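Scene: the tall tin with its knob is at (310,216) in scene and (328,226) in top. Candidates for the knob are purple lid (383,264), blue lid (333,332), the short tin's knob (451,215) and the tall tin's knob (310,216). I choose the last, on the taller metal tin. The orange open tins at (303,190) and (431,338) are look-alikes. The tray is at scene (169,300) and top (438,231).

Run:
```python
from h import *
np.set_printoptions(precision=4,suppress=True)
S={}
for c in('scene','top'):
    S[c]=snap(c)
# knob dark blobs
def blob(c,u,v,r=20):
    g=S[c]['color'][v-r:v+r,u-r:u+r].max(2); m=(g<45).astype(np.uint8)
    n,l,st,ce=cv2.connectedComponentsWithStats(m)
    i=1+np.argmin([np.hypot(*(ce[k]-r))+(1000 if st[k,4]<30 else 0) for k in range(1,n)])
    return ce[i]+[u-r,v-r]+0.0, st[i]
for nm,a,b in(('tall',(310,214),(328,225)),('short',(451,215),(196,260))):
    p,s1=blob('scene',*a); q,s2=blob('top',*b); print(nm,p,s1,q,s2)
    print(tri([ray(S['scene'],*p),ray(S['top'],*q)]))
# tray rim corners, bright-region quad in each view
def quad(c,u,v):
    im=S[c]['color'].astype(int); m=((im.min(2)>95)&(im.max(2)-im.min(2)<30)).astype(np.uint8)
    n,l=cv2.connectedComponents(m); k=(l==l[v,u]).astype(np.uint8)
    cs=max(cv2.findContours(k,0,2)[0],key=cv2.contourArea); h=cv2.convexHull(cs)
    a=cv2.approxPolyN(h,4).reshape(-1,2) ; return a,k.sum()
for c,u,v in(('scene',169,300),('top',438,231)):
    a,n=quad(c,u,v); print(c,a.tolist(),n)
    for (x,y) in a:
        o,d=ray(S[c],x,y); print((o+d*(0.018-o[2])/d[2])[:2])
# bottle top
print('bottle', tri([ray(S['top'],42,190),ray(S['scene'],645,200)]))
a=cv2.resize(S['scene']['color'][165:325,240:480],None,fx=3,fy=3); cv2.imwrite('pics/crop.png',a)
```

```text
Traceback (most recent call last):
ValueError: attempt to get argmin of an empty sequence
```

Run:
```python
from h import *
np.set_printoptions(precision=4,suppress=True)
S={c:snap(c) for c in('scene','top')}
def blob(c,u,v,r=20):
    g=S[c]['color'][v-r:v+r,u-r:u+r].max(2); t=(int(g.min())+45)
    n,l,st,ce=cv2.connectedComponentsWithStats((g<t).astype(np.uint8))
    i=1+np.argmin([np.hypot(*(ce[k]-r))+(1000 if st[k,4]<20 else 0) for k in range(1,n)])
    return ce[i]+[u-r,v-r], st[i], g.min()
for nm,a,b in(('tall',(310,214),(328,225)),('short',(451,215),(196,260))):
    p,*s1=blob('scene',*a); q,*s2=blob('top',*b); print(nm,p,s1,q,s2)
    print(tri([ray(S['scene'],*p),ray(S['top'],*q)]))
def quad(c,u,v):
    im=S[c]['color'].astype(int); m=((im.min(2)>95)&(im.max(2)-im.min(2)<30)).astype(np.uint8)
    n,l=cv2.connectedComponents(m); k=(l==l[v,u]).astype(np.uint8)
    cs=max(cv2.findContours(k,0,2)[0],key=cv2.contourArea)
    return cv2.approxPolyN(cv2.convexHull(cs),4).reshape(-1,2)
for c,u,v in(('scene',169,300),('top',438,231)):
    for (x,y) in quad(c,u,v):
        o,d=ray(S[c],x,y); print(c,x,y,(o+d*(0.018-o[2])/d[2])[:2])
print('bottle', tri([ray(S['top'],42,190),ray(S['scene'],645,200)]))
cv2.imwrite('pics/crop.png',cv2.resize(S['scene']['color'][165:325,240:480],None,fx=3,fy=3))
```

```text
tall [310.0512 217.2419] [array([ 14,  13,  13,  20, 215], dtype=int32), np.uint8(10)] [328.022  224.4396] [array([16, 14,  9, 12, 91], dtype=int32), np.uint8(85)]
[ 0.5663 -0.0132  0.1355]
short [451.43  216.115] [array([ 14,  12,  15,  19, 200], dtype=int32), np.uint8(9)] [195.75   259.5714] [array([14, 16, 12,  8, 84], dtype=int32), np.uint8(59)]
[0.5134 0.2272 0.079 ]
scene 244 265 [ 0.5148 -0.1158]
scene 188 359 [ 0.6928 -0.1904]
scene 82 335 [ 0.631  -0.3359]
scene 157 250 [ 0.4535 -0.2609]
top 490 201 [ 0.6216 -0.3332]
top 458 290 [ 0.4494 -0.2621]
top 383 259 [ 0.5115 -0.1201]
top 417 173 [ 0.6805 -0.1928]
bottle [0.6258 0.4552 0.1605]
```

View pics/crop.png

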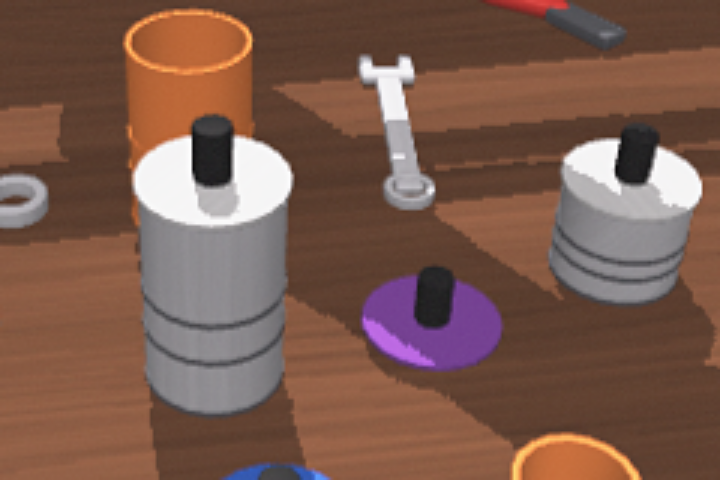

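The crop shows the chosen one: the silver tall tin at crop (212,150) with black knob, the orange open tin behind it, purple and blue lids lying on the bench, and the short silver tin at right. Measured knob (0.566,-0.013,0.136), tray centre about (0.567,-0.227), both consistent with the text. I go above the knob.

```bash
python3 -m creep '[[[0,0,-0.06,0,0,0,70],[-0.547,-0.507,-0.07,0,0,0,70],[-0.547,-0.507,-0.07,0,0,0,70],[-0.547,-0.507,-0.07,0,0,0,70],[-0.547,-0.507,-0.07,0,0,0,70],[-0.547,-0.507,-0.07,0,0,0,70],[-0.547,-0.507,-0.07,0,0,0,70],[-0.547,-0.507,-0.07,0,0,0,70],[-0.547,-0.507,-0.07,0,0,0,70],[-0.547,-0.507,-0.07,0,0,0,70]]]' 30
```

```text
clock: 1.95
eef_pos: [0.4711, 0.1421, 0.2993]
tcp_rot: [[-0.961, 0.275, 0.001], [0.275, 0.961, 0.001], [-0.001, 0.001, -1.0]]
force: [0.6, 0.5, 0.6]
gripper_width: 0.727
```

```bash
python3 -m creep '[[[-0.134,-0.123,0,0,0,0,70],[-0.134,-0.123,0,0,0,0,70],[-0.134,-0.123,0,0,0,0,70],[-0.134,-0.123,0.05,0,0,0,70],[-0.134,-0.123,0.1,0,0,0,70],[-0.134,-0.123,0.1,0,0,0,70],[-0.134,-0.123,0.1,0,0,0,70]]]'
python3 - <<'E'
from h import *
np.set_printoptions(precision=4,suppress=True)
ims=[]
e=np.array(arm.get_obs()['eef_pos']);print(e)
for c in('scene','top'):
    s=snap(c); u,v=px(s,e).astype(int); ims.append(cv2.resize(s['color'][v-60:v+100,u-80:u+80],(400,400)))
    print(c,px(s,e),px(s,[.566,-.013,.139]))
    for r in arm.place_of(c,'tall_lid_knob'): print(c,round(r['confidence'],2),w(s,r['point']))
cv2.imwrite('pics/above.png',np.hstack(ims))
E
```

```text
clock: 2.82
eef_pos: [0.5664, -0.0113, 0.2007]
tcp_rot: [[-0.961, 0.275, 0.002], [0.275, 0.961, 0.0], [-0.002, 0.001, -1.0]]
force: [-0.3, 0.0, 0.3]
gripper_width: 0.727
[ 0.5664 -0.0113  0.2007]
scene [311.7132 175.9814] [310.6751 215.0236]
scene 0.81 [ 0.5637 -0.0176  0.1374]
scene 0.58 [0.5504 0.1105 0.025 ]
scene 0.56 [0.6801 0.0012 0.0271]
scene 0.42 [ 0.5632 -0.2295  0.0028]
top [327.8454 219.1224] [328.3102 224.3804]
top 0.7 [0.5546 0.1079 0.0265]
```

View pics/above.png

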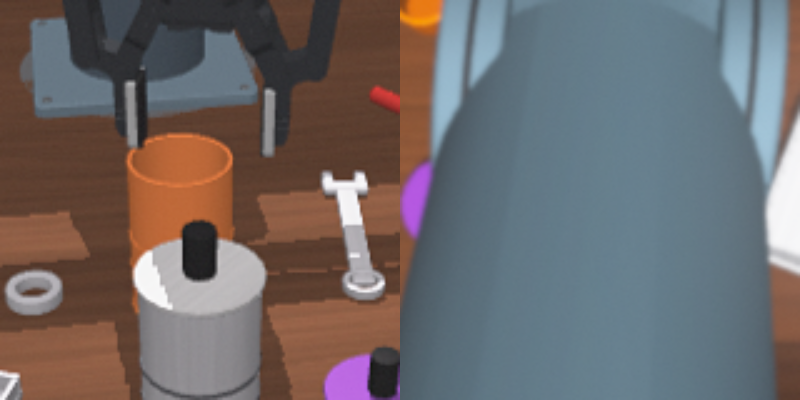

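The left crop shows the open fingers centred over the tall tin's knob: pads at (132,115) and (268,120), knob at (200,250). The arm hides it in the top view. I descend slowly and close.

```bash
python3 -m creep '[[[0,-0.002,0.035,0,0,0,70],[0,-0.002,0.055,0,0,0,70],[0,-0.002,0.065,0,0,0,70],[0,-0.002,0.07,0,0,0,70],[0,-0.002,0.07,0,0,0,110],[0,-0.002,0.07,0,0,0,140],[0,-0.002,0.07,0,0,0,170],[0,-0.002,0.07,0,0,0,200],[0,-0.002,0.07,0,0,0,230],[0,-0.002,0.07,0,0,0,255]]]' 30; python3 -m creep '[[[0,0,0,0,0,0,255],[0,0,0,0,0,0,255],[0,0,0,0,0,0,255]]]' 40
```

```text
clock: 4.28
eef_pos: [0.5649, -0.0133, 0.1293]
tcp_rot: [[-0.961, 0.275, 0.001], [0.275, 0.961, 0.0], [-0.0, 0.0, -1.0]]
force: [-2.0, -0.3, 6.2]
gripper_width: 0.222
clock: 4.65
eef_pos: [0.5649, -0.0133, 0.1293]
tcp_rot: [[-0.961, 0.275, 0.001], [0.275, 0.961, 0.0], [-0.0, 0.0, -1.0]]
force: [-1.4, -0.2, 6.1]
gripper_width: 0.218
```

```bash
python3 -m creep '[[[0,0,-0.004,0,0,0,255],[0,0,-0.01,0,0,0,255],[0,0,-0.02,0,0,0,255],[0,0,-0.04,0,0,0,255],[0,0,-0.07,0,0,0,255],[0,0,-0.09,0,0,0,255],[0,0,-0.09,0,0,0,255]]]'
python3 - <<'E'
from h import *
e=np.array(arm.get_obs()['eef_pos'])
s=snap('scene'); u,v=px(s,e).astype(int); cv2.imwrite('pics/lift.png',cv2.resize(s['color'][max(v-60,0):v+160,u-110:u+110],(500,500)))
E
```

```text
clock: 5.52
eef_pos: [0.5659, -0.0133, 0.2206]
tcp_rot: [[-0.961, 0.275, 0.004], [0.275, 0.961, 0.0], [-0.003, 0.001, -1.0]]
force: [0.3, 0.1, -1.4]
gripper_width: 0.218
```

View pics/lift.png

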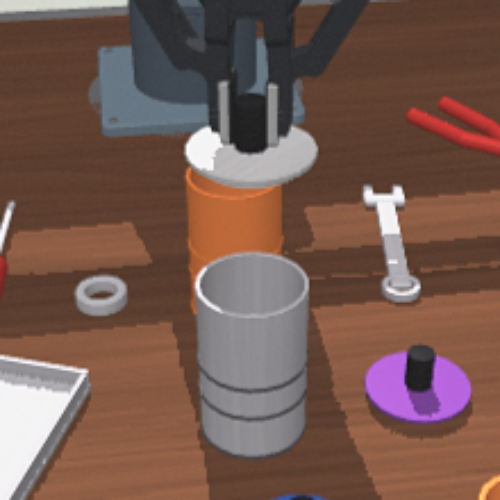

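The lid hangs level in the jaws (crop 250,150) and the tall tin stands open below at (250,350). Now over to the tray.

```bash
python3 -m creep '[[[-0.008,-0.026,0,0,0,0,255],[-0.02,-0.07,0,0,0,0,255],[-0.036,-0.12,0,0,0,0,255],[-0.05,-0.165,0,0,0,0,255],[-0.058,-0.197,0.02,0,0,0,255],[-0.06,-0.206,0.06,0,0,0,255],[-0.06,-0.206,0.11,0,0,0,255],[-0.06,-0.206,0.145,0,0,0,255],[-0.06,-0.206,0.16,0,0,0,255],[-0.06,-0.206,0.16,0,0,0,255]]]'
python3 - <<'E'
from h import *
e=np.array(arm.get_obs()['eef_pos'])
ims=[]
for c in('scene','top'):
    s=snap(c); u,v=px(s,e).astype(int); u=max(u,90); ims.append(cv2.resize(s['color'][v-90:v+90,u-90:u+90],(400,400))); print(c,u,v)
    for r in arm.place_of(c,'tray_in'): print(c,round(r['confidence'],2),w(s,r['point']))
cv2.imwrite('pics/tray.png',np.hstack(ims))
E
```

```text
clock: 6.82
eef_pos: [0.565, -0.2276, 0.0579]
tcp_rot: [[-0.961, 0.275, -0.002], [0.275, 0.961, 0.0], [0.002, -0.0, -1.0]]
force: [1.2, 0.4, -1.1]
gripper_width: 0.219
scene 164 273
scene 0.97 [ 0.56256379 -0.2284736   0.00129314]
top 442 228
top 0.6 [ 0.56639509 -0.22713232  0.00371789]
```

View pics/tray.png

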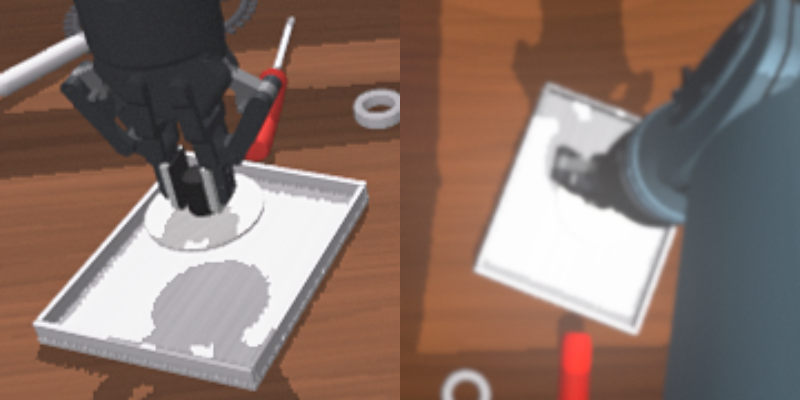

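The lid is over the tray, level (left crop 205,210; it appears off-centre only from its height). I lower it gently to contact.

```bash
python3 -m creep '[[[0,0,0.012,0,0,0,255],[0,0,0.022,0,0,0,255],[0,0,0.028,0,0,0,255],[0,0,0.032,0,0,0,255],[0,0,0.034,0,0,0,255],[0,0,0.036,0,0,0,255],[0,0,0.036,0,0,0,255]]]'; python3 -m creep '[[[0,0,0.001,0,0,0,255],[0,0,0.001,0,0,0,255]]]'
```

```text
clock: 7.9
eef_pos: [0.5657, -0.2278, 0.0229]
tcp_rot: [[-0.961, 0.275, 0.0], [0.275, 0.961, -0.0], [-0.0, -0.0, -1.0]]
force: [0.9, 0.1, -1.2]
gripper_width: 0.22
clock: 8.15
eef_pos: [0.5657, -0.2278, 0.0219]
tcp_rot: [[-0.961, 0.275, 0.0], [0.275, 0.961, -0.0], [-0.0, -0.0, -1.0]]
force: [-1.1, 0.4, -0.6]
gripper_width: 0.219
```

```bash
python3 -m creep '[[[0,0,0.001,0,0,0,255],[0,0,0.0015,0,0,0,255],[0,0,0.0015,0,0,0,255]]]'; python3 -m creep '[[[0,0,0.0005,0,0,0,255],[0,0,0.001,0,0,0,255],[0,0,0.001,0,0,0,255]]]'
```

```text
clock: 8.52
eef_pos: [0.5657, -0.2278, 0.0203]
tcp_rot: [[-0.961, 0.275, -0.0], [0.275, 0.961, 0.0], [0.0, 0.0, -1.0]]
force: [-0.5, 0.0, -0.9]
gripper_width: 0.218
clock: 8.9
eef_pos: [0.5657, -0.2278, 0.0194]
tcp_rot: [[-0.961, 0.275, 0.0], [0.275, 0.961, 0.0], [-0.0, 0.0, -1.0]]
force: [-0.3, 0.7, 0.3]
gripper_width: 0.221
```

```bash
python3 -m creep '[[[0,0,0.0005,0,0,0,255],[0,0,0.0005,0,0,0,255]]]'; python3 -m creep '[[[0,0,0.0005,0,0,0,255],[0,0,0.0005,0,0,0,255]]]'
```

```text
clock: 9.15
eef_pos: [0.5657, -0.2278, 0.0194]
tcp_rot: [[-0.961, 0.275, 0.0], [0.275, 0.961, 0.0], [-0.0, 0.0, -1.0]]
force: [-1.4, 0.9, 5.1]
gripper_width: 0.218
clock: 9.4
eef_pos: [0.5657, -0.2278, 0.0194]
tcp_rot: [[-0.961, 0.275, 0.0], [0.275, 0.961, 0.0], [-0.0, 0.0, -1.0]]
force: [-4.0, 2.4, 11.7]
gripper_width: 0.216
```

Contact is clear (z stopped at 0.0194, 12 N). I release and rise.

```bash
python3 -m creep '[[[0,0,-0.0008,0,0,0,255],[0,0,-0.0008,0,0,0,200],[0,0,-0.0008,0,0,0,180],[0,0,-0.0008,0,0,0,150],[0,0,-0.0008,0,0,0,120],[0,0,-0.0008,0,0,0,100],[0,0,-0.0008,0,0,0,100],[0,0,-0.0008,0,0,0,100]]]' 20; python3 -m creep '[[[0,0,-0.01,0,0,0,100],[0,0,-0.03,0,0,0,100],[0,0,-0.08,0,0,0,100],[0,0,-0.14,0,0,0,100],[0,0,-0.2,0,0,0,100],[0.05,0.05,-0.25,0,0,0,100],[0.1,0.08,-0.25,0,0,0,100],[0.1,0.1,-0.25,0,0,0,100]]]'
python3 - <<'E'
from h import *
for c in('scene','top'):
    s=snap(c,c+'_end.png')
    for q in('tall_lid_knob','tall_tin','short_lid_knob','tray_in'):
      for r in arm.place_of(c,q): p=w(s,r['point']); print(c,q,round(r['confidence'],2),p.round(3),px(s,p).round())
E
```

```text
clock: 10.4
eef_pos: [0.5657, -0.2278, 0.0191]
tcp_rot: [[-0.961, 0.275, 0.0], [0.275, 0.961, 0.0], [0.0, 0.0, -1.0]]
force: [0.1, -0.4, 0.1]
gripper_width: 0.609
clock: 11.4
eef_pos: [0.4952, -0.1027, 0.2714]
tcp_rot: [[-0.961, 0.275, 0.002], [0.275, 0.961, 0.002], [-0.002, 0.002, -1.0]]
force: [-0.4, 0.5, 0.7]
gripper_width: 0.609
scene tall_lid_knob 0.79 [0.681 0.002 0.021] [334. 334.]
scene tall_lid_knob 0.76 [0.549 0.113 0.027] [387. 261.]
scene tall_lid_knob 0.63 [ 0.567 -0.23   0.026] [167. 290.]
scene tall_tin 0.83 [ 0.566 -0.016  0.005] [309. 286.]
scene short_lid_knob 0.56 [0.516 0.228 0.08 ] [453. 216.]
scene tray_in 0.56 [ 0.566 -0.227  0.005] [171. 300.]
top tall_lid_knob 0.96 [0.556 0.107 0.025] [266. 238.]
top tall_lid_knob 0.84 [ 0.681 -0.003  0.032] [321. 173.]
top tall_tin 0.73 [ 0.567 -0.014 -0.   ] [328. 233.]
top tall_tin 0.7 [ 0.425 -0.003 -0.005] [324. 304.]
top short_lid_knob 0.77 [0.511 0.23  0.077] [195. 261.]
```

View pics/scene_end.png

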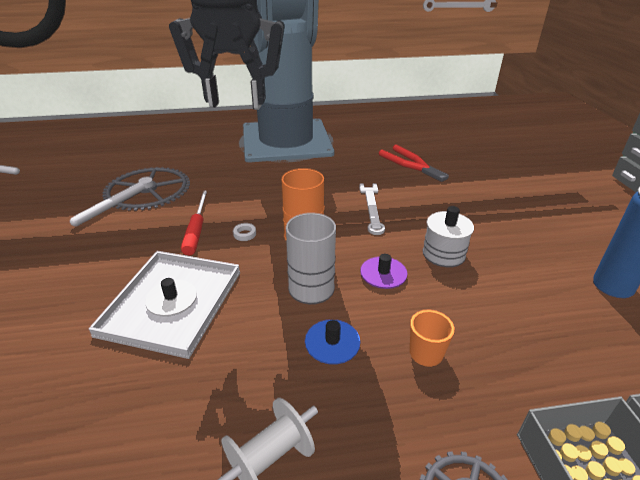

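The lid lies flat and knob up in the tray at (168,292), the tall tin stands open at (311,258), and the short tin is still shut at (450,235). The arm is clear of everything.

```bash
python3 -m creep '[[[0,0,0,0,0,0,100],[0,0,0,0,0,0,100]]]'; python3 -c "
from rig import arm
print(arm.finish_job())"
```

```text
clock: 12.15
eef_pos: [0.4971, -0.1043, 0.269]
tcp_rot: [[-0.961, 0.275, -0.0], [0.275, 0.961, -0.0], [0.0, -0.0, -1.0]]
force: [0.2, 0.6, -0.4]
gripper_width: 0.605
the job is handed in; nothing more can be done
None
```

The tall tin's lid is off and lies flat, knob up, near the middle of the parts tray. I handed the job in at about 12 s of the 35 s allowed.

I gripped the lid by its knob and lifted it straight up. I lowered it until it touched the tray floor, with a peak reading of about 12 N, and only then released it.

- **Lid:** in the last picture its knob measures about (0.567, -0.230, 0.026), against 0.029 m expected for a lid lying flat. Only the scene camera found it there. The top camera's detector did not report the lid in the tray, and I did not view that picture.
- **Tall tin:** it stands open at about (0.567, -0.015), within a few millimetres of where it started.
- **Short tin:** still shut, with its knob at about (0.513, 0.229), unmoved within measuring error.
- **Arm:** clear of everything at hand-in. I saw no other check fail.

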